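Press the hung engine valve home on its seat

TASK

A two-cylinder engine head lies face up on two wooden battens, its four valves in a row: two are seated, one is drawn well up so that its freshly ground seat can be inspected and has to stay like that, and one has hung up in its guide and stands less than 1 cm above its seat. With the fingertips, gently press the slightly raised (hung) valve straight down until it is fully home on its seat, then withdraw. Do not touch the other three valves, pull no valve up, and leave the nut on the head and the loose parts on the bench where they are.

Things in the scene. Friction and masses are not known exactly. Their poses are not given: they have to be found in the camera images.
- head: the cylinder head, fixed: a grey metal block 120 x 270 x 70 mm on two wooden battens 45 mm high. Origin on the bench under its centre; z up; its own y runs along the row of valves, x across it. Its flat upper face is 115 mm above the bench. The four valves stand on its centre line (x = 0) at y = -74, -26, +26 and +74 mm; which valve is in which place varies.
- valve_hung: the valve to press: a steel poppet valve with a flat round face 34 mm in diameter. Origin at the centre of the face, on its surface; z up. It slides only up and down. At the start its face is 6 to 10 mm above the seated height. Fully home (seated) its face is 116.5 mm above the bench, 1.5 mm above the head's face, where it stops rigidly. Stiff in its guide: it moves under about 6 N (a little more if moved fast) and stays where it is left.
- valve_raised: the same kind of valve, drawn up: its face stands 22 to 30 mm above the seated height. Origin at the centre of the face. Leave it alone.
- valve_a: the same kind of valve, seated, face 116.5 mm above the bench. Origin at the centre of the face. Leave it alone.
- valve_b: as valve_a: seated, to be left alone.
- nut: a plain steel nut 30 x 34 x 16 mm lying on the head's upper face near the corner at its +x, +y end. Origin at its underside.
- spring_1: a valve spring with its retainer on top, 28 mm in diameter and 47 mm high, standing loose on the bench to the left of the head. Origin at its underside.
- spring_2: a valve spring with its retainer on top, 28 mm in diameter and 47 mm high, standing loose on the bench to the left of the head. Origin at its underside.
- spring_3: a valve spring with its retainer on top, 28 mm in diameter and 47 mm high, standing loose on the bench to the left of the head. Origin at its underside.
- spring_4: a valve spring with its retainer on top, 28 mm in diameter and 47 mm high, standing loose on the bench to the left of the head. Origin at its underside.
- stick: a valve-grinding stick, 210 mm long and 25 mm thick, lying on the bench at the right front of the head: wooden handle, a rubber sucker at either end. Origin under its middle; x along it.
- paste_tin: a flat round metal tin, 62 mm in diameter and 27 mm high, on the bench to the right of the head. Origin at its underside.
- piston: a small aluminium piston, 54 mm in diameter and 52 mm high, on the bench at the left. Origin at its underside.

How it is judged:
By the outcome, as a careful person would: the job done as asked, in the order asked, and still so for the second after the job is handed in, with the robot touching nothing.
It also fails if it takes over 27 s, if anything falls off the work surface, if the arm or the gripper's body presses on something with over 40 N, if the wrist force passes 120 N, or if a joint passes its speed limit or range.

ROBOT

A 7-joint arm with a two-finger parallel gripper is mounted at the origin on a cart in front of the work surface, level with it; the furniture and walls round the work are solid. World frame = base frame: x ahead of the robot, y to its left, z up, the work surface at z = 0. Lengths are in m, angles in rad, forces in N, time in s.
With the tool pointing down it reaches from about 0.4 to 0.85 m from the base axis. Payload 10.4 kg.
Tool frame: the origin (TCP) lies between the finger pads; the fingertips stand 8 mm ahead of it and the grasp point (between the pads) lies 11 mm behind it; z points along the fingers, x is the direction in which the jaws open and shut, and the axes are right-handed (so a half turn about z gives the same grasp; the last joint's range is limited). The gripper opens to 87 mm and grips with 3 to 60 N. Pads are 19 mm wide; open, the fingers measure 117 mm over their backs; the gripper's body (75 mm by 190 mm) begins 51 mm behind the grasp point.
Start: joints at [-1.335, 0.332, -0.065, 1.46, 0.022, 1.35, -0.088], TCP at [0.16, 0.604, 0.21] pointing down, gripper open.
Joint ranges: [-2.6, 2.6], [-0.5, 2.12], [-1.47, 1.34], [0.16, 2.42], [-1.27, 4.41], [0.06, 2.06], [-2.6, 2.6]. Speed limits (rad/s): [2.22, 2.22, 2.79, 2.79, 3.14, 3.14, 3.14].

INTERFACE

Orientations are given as a unit quaternion [x, y, z, w].
In Python, from bench import r, viewer gives the robot as it stands.
- The arm moves only by the tool apply_moves, never from a script. Its argument "increments" is a list of rows, each an object with "grip": the closure in counts, from 0 (fully open) to 255 (shut); "xyz": the shift along the tool's x, y, z in mm, a list of three; "rotation": the turn, a rotation vector about the tool's x, y, z in degrees, a list of three. A call has 1 to 5 rows; each row is the pose to reach, as a shift and turn from the pose measured when the call began, along the tool's axes at that moment; what a row does not reach only later rows make up. A row lasts 1/8 s, in which the tool goes at most 62.5 mm and 10.7 degrees, less where a joint would pass 70% of its speed; a pose out of reach is approached as far as the arm can. A call with a gripper value outside its range is refused whole. The fingers move at their own pace and stop on an object; "squeeze" is the grip in N (left out, the last holds). Time passes only in rows, so rows that repeat a pose let the fingers close. It gives the time, the measured TCP pose, the force and the opening at its end, in the units of the state.
- r.read_state(): the state, without advancing time (a new reading comes with each control period).
- viewer.camera(name): name is "side" or "top" or "wrist"; returns a dict with "img" (400x640x3 uint8, blue, green, red), "range_z" (400x640 float32, m along the optical axis (not along the pixel's ray), 0 where there is no reading), "vertical_fov" (degrees; the focal length in pixels is half the picture's height over the tangent of half this angle, whatever the lens; pixels are square), "cx", "cy" (the principal point, pixels), "rvec" (rotation vector, rad) and "tvec" (3), from world to camera coordinates, as OpenCV has them. Camera axes: x right, y down, z forward; pixel columns grow to the right and rows downward; lengths in m; the calibration is good to about 2 mm. A picture is of the moment at which its call begins.
- r.close_job(): hands the job in, once; it reports no verdict.
The state is a dict: "time": time; "joint_positions": joint angles; "joint_vel": joint speeds; "joint_torque": joint torques, N m; "ee_pos": TCP position; "eef_rot": TCP orientation; "ft_force": force on the tool from outside, world axes, zero at the start; "torque": the same for the moment, N m; "width": finger opening in m.
Only numpy, scipy, OpenCV 4.12 (cv2) and the standard library are available. Lean on these libraries where they do the work, as an engineer would, in place of code of your own. Each camera call takes 0.05 s, during which the arm holds its last target.

## Working session

There is one attempt and no reset: what is moved stays moved. The work goes in short steps, Python scripts to look and compute and a tool call to move; the robot and the scene stay as the last step left them, time stands still between calls to the robot, and variables do not carry over. Pictures are saved under pics/ and viewed, and the job is handed in when it is done.

Besides the shell and the picture viewer there is one more tool, called after ">>>" in YAML: its name, and indented under it one key for each argument. apply_moves: Moves the arm, as the interface text tells. Its arguments: {"type":"object","properties":{"increments":{"type":"array","items":{"type":"object","properties":{"grip":{"type":"number"},"xyz":{"type":"array","items":{"type":"number"}},"rotation":{"type":"array","items":{"type":"number"}}}}},"squeeze":{"type":"number"}},"required":["increments"]}

```bash
mkdir -p pics; ls
cat > h.py <<'E'
import numpy as np, cv2
from bench import r, viewer
def shot(n,tag):
    c=viewer.camera(n); cv2.imwrite(f'pics/{tag}.png',c['img']); np.savez(f'{tag}.npz',**c); return c
def load(tag): return {k:v for k,v in np.load(f'{tag}.npz').items()}
def pts(c):
    H,W=c['range_z'].shape; f=H/2/np.tan(np.radians(float(c['vertical_fov']))/2)
    R,_=cv2.Rodrigues(c['rvec'].reshape(3)); t=c['tvec'].reshape(3)
    v,u=np.mgrid[:H,:W]; z=c['range_z']
    P=np.stack([(u-c['cx'])/f*z,(v-c['cy'])/f*z,z],-1)
    return (P-t)@R
E
python3 - <<'E'
from h import *
for n in('side','top','wrist'):
    c=shot(n,n+'0'); print(n,c['vertical_fov'],c['cx'],c['cy'],c['rvec'],c['tvec'])
s=r.read_state(); print({k:np.round(v,4) for k,v in s.items()})
E
```

```text
pics
side 50.03297820236719 321.76601928406853 205.61500223074057 [ 0.10999213 -2.83514926  1.21821383] [0.44080513 0.0628896  1.2098229 ]
top 45.03756130092348 325.068309313191 188.7807159767289 [ 2.11023222 -2.12708337  0.18795387] [0.02315369 0.45523675 1.22557709]
wrist 71.52141210531272 317.94403998290255 195.0002993964702 [-2.29617561 -1.76885195 -0.25770157] [-0.62364241 -0.03432119  0.39153468]
{'time': np.float64(0.15), 'joint_positions': array([-1.3346,  0.3327, -0.0647,  1.4608,  0.0216,  1.3499, -0.0885]), 'joint_vel': array([-0.0003, -0.0019,  0.0004, -0.001 ,  0.0015, -0.0003,  0.0028]), 'joint_torque': array([ 1.80000e-03, -6.23633e+01,  2.54000e-02, -3.90138e+01,
       -6.13000e-02,  3.73000e-02,  1.00000e-04]), 'ee_pos': array([0.1599, 0.6039, 0.2091]), 'eef_rot': array([ 7.924e-01,  6.099e-01, -4.000e-04,  3.000e-04]), 'ft_force': array([0.0439, 0.5461, 0.2965]), 'torque': array([0.0088, 0.0597, 0.0019]), 'width': np.float64(0.087)}
```

View pics/side0.png

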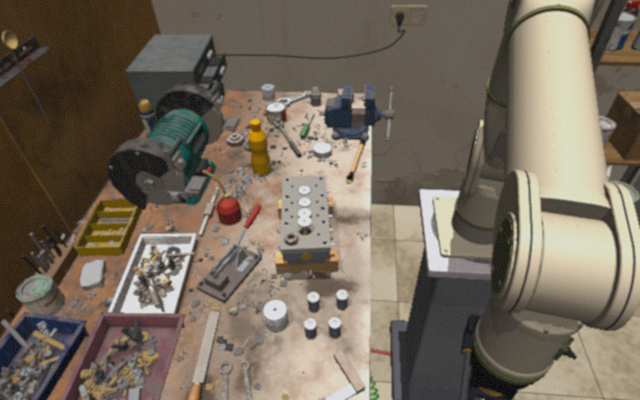

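View pics/top0.png

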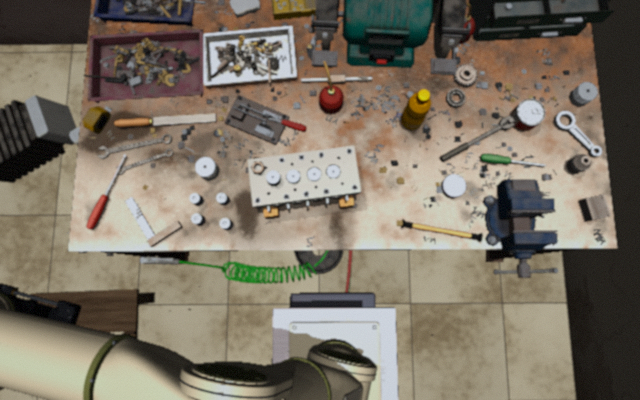

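Run:
```python
from h import *
for n in('top','side'):
    P=pts(load(n+'0')); ok=load(n+'0')['range_z']>0
    z=P[...,2]
    print(n,ok.mean())
    m=ok&(z>0.108)&(z<0.16)&(P[...,0]>0.3)
    m=m.astype(np.uint8)
    k,l,st,ce=cv2.connectedComponentsWithStats(m)
    for i in range(1,k):
        if st[i,4]>100: 
            q=P[l==i]; print(st[i],q.mean(0),q.min(0),q.max(0))
            if st[i,4]>2000:
                rc=cv2.minAreaRect((q[:,:2]*1000).astype(np.float32)); print(rc)
```

```text
top 0.99608203125
[482   0 127  29 842] [ 0.87553136 -0.52187532  0.14302642] [ 0.85787571 -0.70762348  0.10926864] [ 0.95061776 -0.40473809  0.15998212]
[ 495    0  113   19 1383] [ 0.91821367 -0.56759306  0.13155167] [ 0.88873113 -0.70550362  0.12249889] [ 0.94173837 -0.42859909  0.1599469 ]
[431  14  30  61 673] [ 0.77172227 -0.28934108  0.13643659] [ 0.72976917 -0.33343004  0.1085935 ] [ 0.90226474 -0.25190993  0.15964694]
[342  26  88  23 528] [ 0.81893904 -0.13445731  0.14110087] [ 0.80669165 -0.25159063  0.1081872 ] [ 0.85421323 -0.02808312  0.1599985 ]
[308  37  30  31 575] [0.7872376  0.02271249 0.13736973] [ 0.75700934 -0.0145339   0.10959486] [0.84174984 0.06079988 0.15985053]
[407  92  25  25 352] [ 0.6451961  -0.21501059  0.13874193] [ 0.62842557 -0.24972052  0.10808269] [ 0.68417068 -0.19257935  0.15986677]
[289 121  18  11 121] [0.60419823 0.08625855 0.11740641] [0.59093214 0.06567666 0.10807283] [0.62025931 0.11002593 0.1267309 ]
[ 248  145  114   62 5095] [0.47595052 0.07090467 0.11685694] [ 0.40066753 -0.07025986  0.10827887] [0.5537925  0.21201588 0.15100645]
((477
[... 1205 characters left out ...]
816 -0.0499077   0.13610963] [ 0.73377695 -0.32873364  0.10803184] [1.01881045 0.06572875 0.15999335]
((860.4324951171875, -141.8722686767578), (391.537841796875, 256.4960632324219), 80.44892120361328)
[248 129  19  21 303] [ 0.65669551 -0.20219806  0.13507353] [ 0.63259975 -0.23030444  0.10804578] [ 0.68995903 -0.18690439  0.1597136 ]
[ 280  175   51   77 3380] [0.47805523 0.08848181 0.11731687] [ 0.40290741 -0.07092212  0.10801323] [0.55444592 0.21655988 0.1495118 ]
((480.22369384765625, 72.00553131103516), (120.04937744140625, 278.140380859375), 7.485805511474609)
[247 204  15  19 121] [0.60780731 0.09318544 0.11594222] [0.59331998 0.06910401 0.10801413] [0.62430203 0.12341017 0.12530217]
```

Run:
```python
from h import *
a=np.radians(7.4); c0=np.array([.4782,.0717]); ey=np.array([-np.sin(a),np.cos(a)]); ex=np.array([np.cos(a),np.sin(a)])
for n in('top','side'):
    c=load(n+'0'); P=pts(c); d=P[...,:2]-c0; X=d@ex; Y=d@ey; z=P[...,2]; ok=c['range_z']>0
    b=ok&(np.abs(X)<.055)&(np.abs(Y)<.13)&(np.abs(X)>.03)&(z>.1)
    print(n,'face z',np.median(z[b]))
    for y in(-.074,-.026,.026,.074):
        m=ok&(np.hypot(X,Y-y)<.012)&(z>.1)
        print(y,m.sum(),np.round([np.median(z[m]),z[m].std()],4), c0+y*ey)
    i=c['img']; 
    v,u=np.where(ok&(np.abs(X)<.07)&(np.abs(Y)<.14)&(z>.1))
    cv2.imwrite(f'pics/{n}crop.png',cv2.resize(i[v.min()-15:v.max()+15,u.min()-15:u.max()+15],None,fx=5,fy=5,interpolation=cv2.INTER_CUBIC)); print(u.min()-15,v.min()-15)
```

```text
top face z 0.11549869999346474
-0.074 68 [0.1163 0.0023] [ 0.48773087 -0.00168367]
-0.026 71 [0.1172 0.0025] [0.48154869 0.04591655]
0.026 69 [0.1264 0.0022] [0.47485131 0.09748345]
0.074 79 [0.1463 0.013 ] [0.46866913 0.14508367]
233 130
side face z 0.11576486974317281
-0.074 40 [0.117  0.0036] [ 0.48773087 -0.00168367]
-0.026 47 [0.117  0.0027] [0.48154869 0.04591655]
0.026 46 [0.1263 0.0017] [0.47485131 0.09748345]
0.074 97 [0.1447 0.0193] [0.46866913 0.14508367]
265 160
```

View pics/topcrop.png

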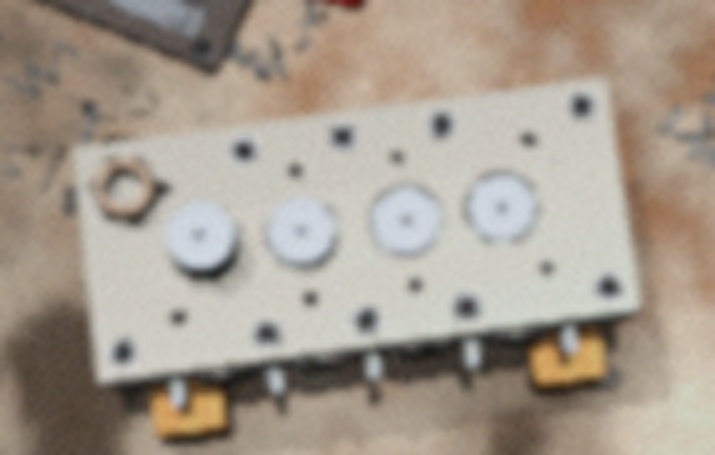

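View pics/sidecrop.png

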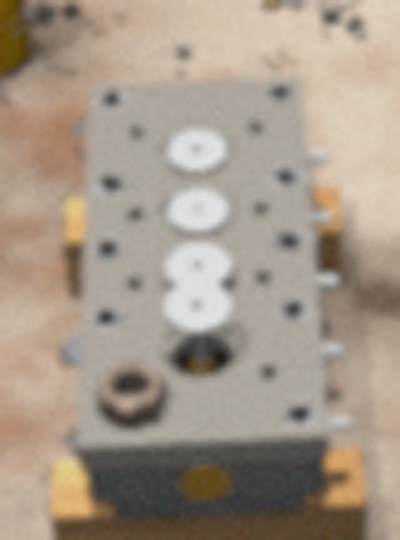

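View pics/wrist0.png

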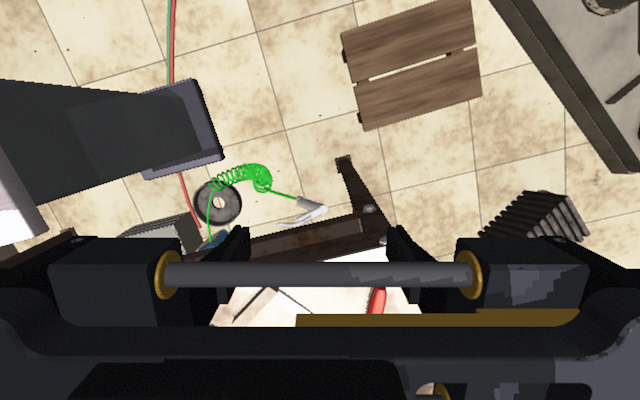

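The side view and the depth agree: the +26 mm valve is the hung one, with its face at about 126 mm. The +74 mm valve, next to the nut, is the raised one at about 145 mm. The other two are at 117 mm, so they're seated. I'll work out the approach with the fingers closed and jaw x lying across the row.

```bash
cat >> h.py <<'E'
from scipy.spatial.transform import Rotation as Ro
def rel(goal,yaw=7.4):
    s=r.read_state(); R=Ro.from_quat(s['eef_rot']); a=np.radians(yaw)
    G=Ro.from_matrix(np.array([[np.cos(a),np.sin(a),0],[np.sin(a),-np.cos(a),0],[0,0,-1]]).T if 0 else np.column_stack([[np.cos(a),np.sin(a),0],[np.sin(a),-np.cos(a),0],[0,0,-1]]))
    print('t',s['time'],'p',np.round(s['ee_pos'],4),'F',np.round(s['ft_force'],2),'w',s['width'])
    print('xyz mm',np.round(R.inv().apply(np.array(goal)-s['ee_pos'])*1000,1),'rot',np.round(np.degrees((R.inv()*G).as_rotvec()),1))
E
python3 - <<'E'
from h import *
# refine valve position: white disc in top image -> ray onto z=.1258
c=load('top0'); P=pts(c); R,_=cv2.Rodrigues(c['rvec']); t=c['tvec'].reshape(3); f=200/np.tan(np.radians(float(c['vertical_fov']))/2)
img=c['img'].astype(int)
m=((img.min(2)>185)&(img[...,0]-img[...,2]>0)).astype(np.uint8); m[:145]=0;m[210:]=0;m[:,:240]=0;m[:,365:]=0
k,l,st,ce=cv2.connectedComponentsWithStats(m)
for i in range(1,k):
    if st[i,4]>40:
        u,v=ce[i]
        for h in(.1165,.1258,.144):
            o=-R.T@t; d=R.T@np.array([(u-c['cx'])/f,(v-c['cy'])/f,1]); q=o+d*(h-o[2])/d[2]; print(st[i,4],ce[i],h,np.round(q,4))
rel([.4749,.0975,.24])
E
```

```text
118 [333.00847458 171.37288136] 0.1165 [ 0.4854 -0.0013  0.1165]
118 [333.00847458 171.37288136] 0.1258 [ 0.4833 -0.0012  0.1258]
118 [333.00847458 171.37288136] 0.144 [ 0.4792 -0.001   0.144 ]
128 [292.671875  175.0703125] 0.1165 [0.4769 0.0992 0.1165]
128 [292.671875  175.0703125] 0.1258 [0.4749 0.0985 0.1258]
128 [292.671875  175.0703125] 0.144 [0.4709 0.0971 0.144 ]
129 [313.72093023 173.82170543] 0.1165 [0.4796 0.0468 0.1165]
129 [313.72093023 173.82170543] 0.1258 [0.4775 0.0465 0.1258]
129 [313.72093023 173.82170543] 0.144 [0.4735 0.0459 0.144 ]
132 [272.27272727 175.96212121] 0.1165 [0.4751 0.15   0.1165]
132 [272.27272727 175.96212121] 0.1258 [0.4731 0.1489 0.1258]
132 [272.27272727 175.96212121] 0.144 [0.4691 0.1467 0.144 ]
t 0.15 p [0.1599 0.6039 0.2091] F [0.04 0.55 0.3 ] w 0.08704630951243363
xyz mm [-408.9  434.2  -30.4] rot [ 0.   0.1 67.8]
```

>>> apply_moves:
  increments:
    - {"grip": 255,"xyz": [-20,20,-30],"rotation": [0,0,4]}
    - {"grip": 255,"xyz": [-60,60,-30],"rotation": [0,0,10]}
    - {"grip": 255,"xyz": [-100,102,-30],"rotation": [0,0,17]}
    - {"grip": 255,"xyz": [-140,145,-30],"rotation": [0,0,24]}
    - {"grip": 255,"xyz": [-180,187,-30],"rotation": [0,0,31]}
  squeeze: 10

```text
time: 0.78
ee_pos: [0.2954, 0.3802, 0.2392]
eef_rot: [0.927, 0.374, -0.0, 0.0]
ft_force: [0.4, 0.3, 0.7]
width: 0.0449
```

```bash
python3 -c "
from h import *
rel([.4748,.098,.24])"
```

```text
t 0.775 p [0.2954 0.3802 0.2392] F [0.43 0.33 0.66] w 0.044855500744065746
xyz mm [-66.6 327.7  -0.5] rot [ 0.   0.  36.5]
```

>>> apply_moves:
  increments:
    - {"grip": 255,"xyz": [-10,50,0],"rotation": [0,0,6]}
    - {"grip": 255,"xyz": [-21,105,0],"rotation": [0,0,12]}
    - {"grip": 255,"xyz": [-32,160,0],"rotation": [0,0,18]}
    - {"grip": 255,"xyz": [-43,213,0],"rotation": [0,0,24]}
    - {"grip": 255,"xyz": [-53,260,0],"rotation": [0,0,29]}

```text
time: 1.4
ee_pos: [0.4383, 0.1542, 0.2394]
eef_rot: [0.992, 0.128, -0.0, 0.0]
ft_force: [0.1, 0.2, -0.2]
width: 0.0016
```

```bash
python3 -c "
from h import *
rel([.4748,.098,.24])"
```

```text
t 1.4 p [0.4383 0.1542 0.2394] F [ 0.11  0.19 -0.23] w 0.0015571141056737385
xyz mm [21.  63.6 -0.5] rot [0.  0.  7.3]
```

>>> apply_moves:
  increments:
    - {"grip": 255,"xyz": [12,35,0],"rotation": [0,0,4]}
    - {"grip": 255,"xyz": [21,63.6,0],"rotation": [0,0,7.3]}
    - {"grip": 255,"xyz": [21,63.6,20],"rotation": [0,0,7.3]}
    - {"grip": 255,"xyz": [21,63.6,50],"rotation": [0,0,7.3]}
    - {"grip": 255,"xyz": [21,63.6,50],"rotation": [0,0,7.3]}

```text
time: 2.02
ee_pos: [0.4735, 0.0978, 0.1878]
eef_rot: [0.998, 0.065, -0.002, 0.001]
ft_force: [0.5, -0.1, 0.1]
width: 0.0006
```

Run:
```python
from h import *
rel([.4748,.098,.1355])
for n in('side','top'):
    c=shot(n,n+'1')
    i=c['img']; y,x=(100,220) if n=='side' else (100,220)
    cv2.imwrite(f'pics/{n}1c.png',cv2.resize(i[y:y+180,x:x+180],None,fx=3.3,fy=3.3,interpolation=cv2.INTER_CUBIC))
```

```text
t 2.025 p [0.4735 0.0978 0.1878] F [ 0.5  -0.09  0.12] w 0.0005765247303371619
xyz mm [ 1.5 -0.1 52.3] rot [0.1 0.2 0. ]
```

View pics/side1c.png

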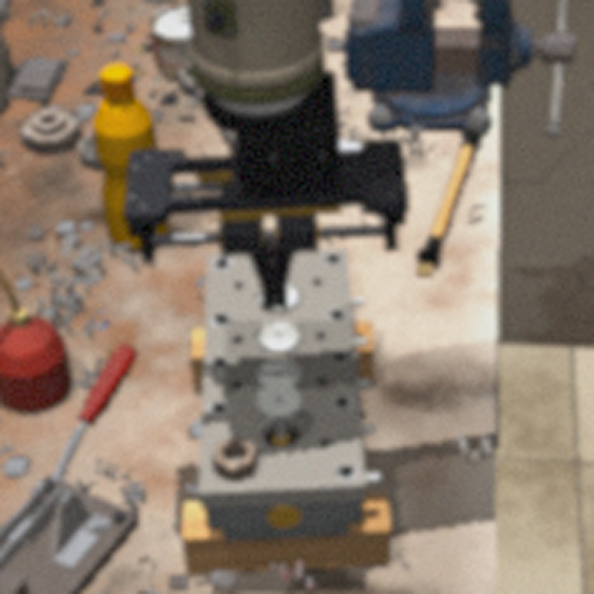

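View pics/top1c.png

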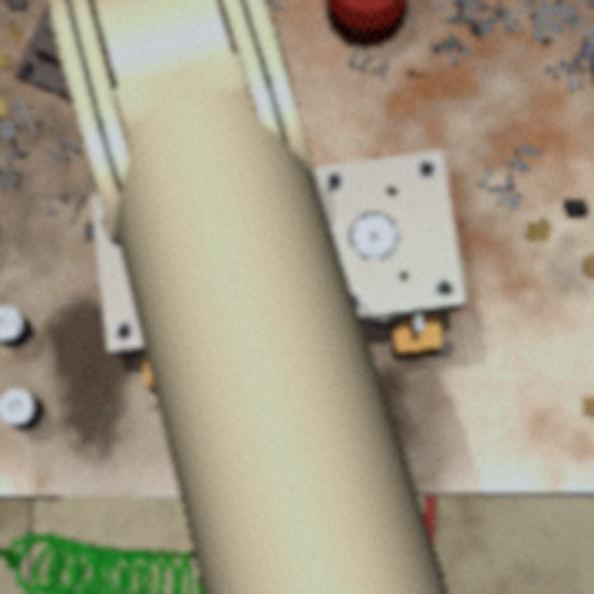

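Run:
```python
from h import *
c=load('side1');f=200/np.tan(np.radians(float(c['vertical_fov']))/2)
K=np.array([[f,0,c['cx']],[0,f,c['cy']],[0,0,1]],float)
print((cv2.projectPoints(np.array([[.4735,.0978,.1798]]),c['rvec'],c['tvec'],K,None)[0].ravel()-[220,100])*3.3)
P=pts(c); m=(P[...,2]<.19)&(P[...,2]>.17)&(np.hypot(P[...,0]-.4735,P[...,1]-.0978)<.04); print(m.sum(),np.median(P[m],0),P[m].min(0),P[m].max(0))
```

```text
[277.88484219 319.76931387]
  return _methods._mean(a, axis=axis, dtype=dtype,
  ret = um.true_divide(
Traceback (most recent call last):
ValueError: zero-size array to reduction operation minimum which has no identity
```

>>> apply_moves:
  increments:
    - {"grip": 255,"xyz": [1.2,0,15],"rotation": [0.1,0.2,0]}
    - {"grip": 255,"xyz": [1.4,0,30],"rotation": [0.1,0.2,0]}
    - {"grip": 255,"xyz": [1.4,0,42],"rotation": [0.1,0.2,0]}
    - {"grip": 255,"xyz": [1.4,0,45],"rotation": [0.1,0.2,0]}
    - {"grip": 255,"xyz": [1.4,0,45],"rotation": [0.1,0.2,0]}

```text
time: 2.75
ee_pos: [0.4764, 0.0984, 0.1451]
eef_rot: [0.998, 0.065, 0.002, -0.001]
ft_force: [0.8, -0.5, 0.5]
width: 0.0009
```

Run:
```python
from h import *
rel([.4748,.098,.1245])
for n in('side','wrist'):
    c=shot(n,n+'2')
    i=c['img']; y,x=(100,220)
    if n=='side': cv2.imwrite(f'pics/{n}2c.png',cv2.resize(i[y:y+180,x:x+180],None,fx=3.3,fy=3.3,interpolation=cv2.INTER_CUBIC))
```

```text
t 2.75 p [0.4764 0.0984 0.1451] F [ 0.79 -0.49  0.5 ] w 0.0009229512042857885
xyz mm [-1.7  0.2 20.6] rot [-0.1 -0.2  0. ]
```

View pics/side2c.png

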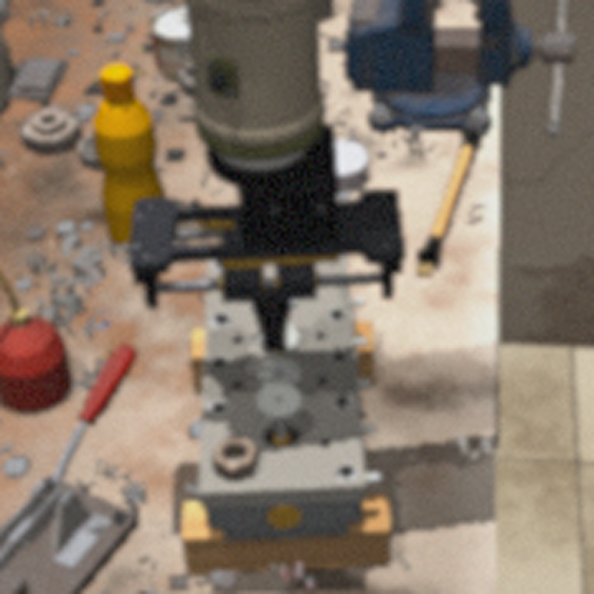

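View pics/wrist2.png

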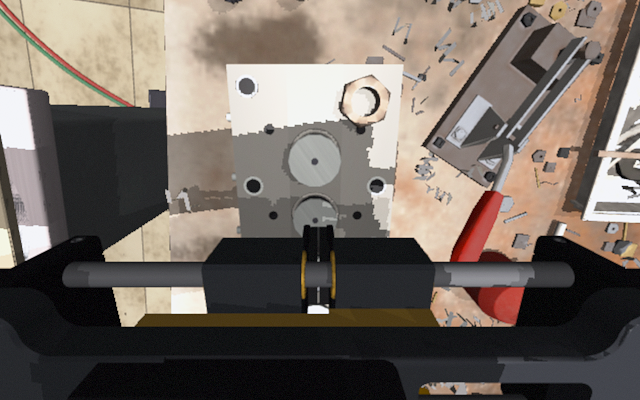

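Run:
```python
from h import *
s=r.read_state(); R=Ro.from_quat(s['eef_rot'])
tip=s['ee_pos']+R.apply([0,0,.008])
for n in('side','wrist'):
    c=load(n+'2');f=200/np.tan(np.radians(float(c['vertical_fov']))/2)
    K=np.array([[f,0,c['cx']],[0,f,c['cy']],[0,0,1]],float)
    print(n,'tip,valve centre',np.round(cv2.projectPoints(np.array([tip,[.4748,.098,.1257],[.4691,.1467,.144],s['ee_pos']]),c['rvec'],c['tvec'],K,None)[0][:,0],1).tolist())
    P=pts(c); q=(P-s['ee_pos'])@R.as_matrix()*1000
    m=(c['range_z']>0)&(abs(q[...,0])<25)&(abs(q[...,1])<25)&(q[...,2]<7)&(q[...,2]>-40)
    if m.sum():
      for lo in range(-40,12,6):
        mm=m&(q[...,2]>=lo)&(q[...,2]<lo+6)
        if mm.sum(): print(lo,mm.sum(),np.round(np.median(q[mm],0),1),q[mm].min(0).round(),q[mm].max(0).round())
i=load('wrist2')['img']; cv2.imwrite('pics/w2c.png',cv2.resize(i[110:260,220:420],None,fx=4,fy=4))
i=load('side2')['img']; cv2.imwrite('pics/s2c.png',cv2.resize(i[170:240,270:340],None,fx=8,fy=8,interpolation=0))
```

```text
side tip,valve centre [[303.8, 209.4], [304.7, 212.7], [304.4, 221.4], [303.6, 207.1]]
-40 13 [  4.7  -9.7 -38.5] [ -5. -13. -40.] [ 12.  -7. -34.]
-34 18 [  2.5  -8.2 -30.9] [ -7. -10. -34.] [ 10.  10. -29.]
-28 13 [  0.4  -8.7 -25.7] [ -7. -13. -28.] [ 10.  -5. -22.]
-22 19 [  3.1  -8.4 -19.1] [ -7. -12. -22.] [ 11.   3. -16.]
-16 6 [  3.4  -8.4 -14.6] [ -4. -11. -16.] [ 11.  -8. -11.]
wrist tip,valve centre [[319.6, 227.2], [316.9, 221.2], [317.9, 160.6], [319.7, 231.9]]
-40 171 [ -1.2  -9.2 -36.8] [ -9. -11. -40.] [  6.  -3. -34.]
-34 130 [ -1.7  -9.3 -31.1] [-10. -11. -34.] [  7.  -9. -28.]
-28 137 [ -1.2  -9.4 -25.1] [-11. -11. -28.] [  8.  -8. -22.]
-22 121 [ -1.2  -9.3 -19. ] [-10. -11. -22.] [  7.  -8. -16.]
-16 77 [ -1.8  -9.2 -14. ] [-11. -11. -16.] [  8.  -8. -11.]
```

View pics/w2c.png

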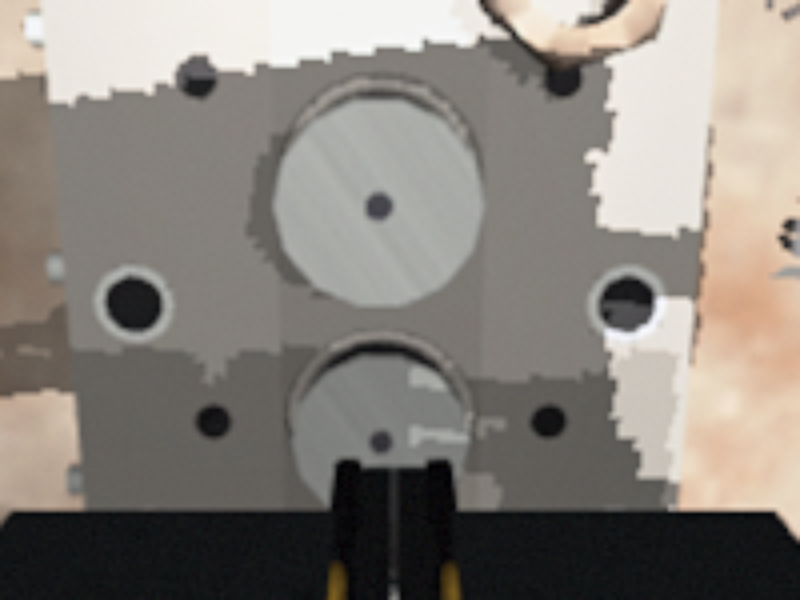

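View pics/s2c.png

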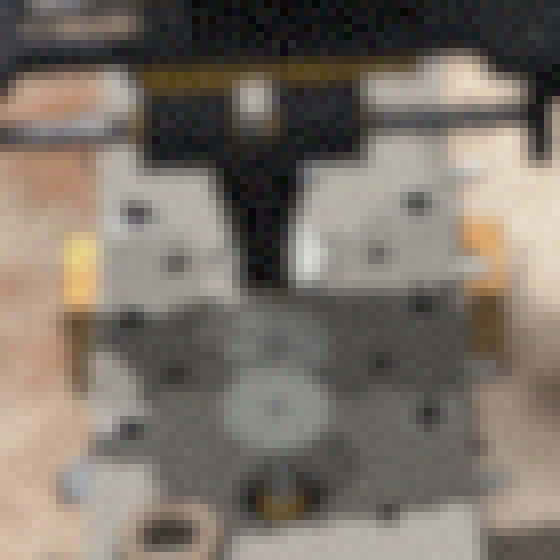

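Run:
```python
from h import *
s=r.read_state(); R=Ro.from_quat(s['eef_rot'])
for n in('side','wrist'):
    c=load(n+'2')
    P=pts(c); q=(P-s['ee_pos'])@R.as_matrix()*1000
    dark=c['img'].max(2)<60
    print(n)
    for u in (305,303,301) if n=='side' else (312,318,324):
        rng=range(180,216,2) if n=='side' else range(214,262,3)
        print(u,[(v,*q[v,u].round().astype(int).tolist(),int(dark[v,u])) for v in rng])
    m=dark&(c['range_z']>0)&(abs(q[...,0])<130)&(abs(q[...,1])<60)&(q[...,2]>-110)&(q[...,2]<10)
    for lo in range(-110,10,8):
        mm=m&(q[...,2]>=lo)&(q[...,2]<lo+8)
        if mm.sum()>5: print(lo,mm.sum(),np.percentile(q[mm],2,0).round(),np.percentile(q[mm],98,0).round())
c=load('wrist2');P=pts(c);
m=(np.hypot(P[...,0]-.4691,P[...,1]-.1467)<.013)&(P[...,2]>.125)&(P[...,2]<.16);print('raised wrist',m.sum(),np.median(P[m][:,2]))
m=(np.hypot(P[...,0]-.4735,P[...,1]-.107)<.007)&(P[...,2]>.115)&(P[...,2]<.135);print('hung wrist',m.sum(),np.median(P[m][:,2]))
for n in('side0','top0'):
    P=pts(load(n));m=(np.hypot(P[...,0]-.4691,P[...,1]-.1467)<.013)&(P[...,2]>.13);print(n,m.sum(),np.median(P[m][:,2]))
```

```text
side
305 [(180, -8, -21, -106, 0), (182, -8, -25, -103, 1), (184, -8, -34, -105, 1), (186, -7, -37, -101, 1), (188, -7, -34, -93, 1), (190, -7, -37, -89, 1), (192, -6, -12, -61, 1), (194, -6, -9, -52, 1), (196, -5, -12, -48, 1), (198, -5, -10, -39, 1), (200, -5, -12, -35, 0), (202, -5, -11, -27, 0), (204, -4, -13, -22, 1), (206, -4, -8, -11, 0), (208, -3, 28, 30, 0), (210, -3, 8, 18, 0), (212, -3, 0, 18, 0), (214, -3, -7, 18, 0)]
303 [(180, -3, -25, -109, 0), (182, -3, -29, -107, 0), (184, -3, -37, -107, 0), (186, -3, -37, -101, 0), (188, -3, -35, -94, 1), (190, -1, -4, -61, 1), (192, -1, -9, -59, 1), (194, -1, -8, -51, 1), (196, 0, -7, -44, 1), (198, 0, -12, -41, 1), (200, 0, -7, -31, 1), (202, 0, -10, -27, 1), (204, 1, -8, -18, 1), (206, 3, 35, 29, 0), (208, 3, 28, 30, 0), (210, 2, 9, 19, 0), (212, 2, 2, 19, 0), (214, 2, -6, 18, 0)]
301 [(180, 7, 140, 28, 0), (182, 7, 134, 30, 0), (184, 2, -28, -100, 0), (186, 2, -31, -97, 0), (188, 3, -1, -64, 1), (190, 3, -6, -63, 1), (192, 4, -8, -58, 1), (194, 4, -7, -51, 1), (196, 4, -11, -47, 1), (198, 5, -10, -40, 1), (200, 5, -10, -34, 1), 
[... 1646 characters left out ...]
9, -53, 1)]
-110 12934 [ -83.  -38. -109.] [  81.  -21. -102.]
-102 8353 [ -83.  -38. -102.] [ 81.  26. -94.]
-94 4709 [-85. -38. -94.] [ 82.  28. -86.]
-86 990 [-84. -37. -86.] [ 83.  34. -81.]
-78 46 [ -6.  -6. -74.] [  4.   4. -71.]
-70 120 [ -6.   0. -63.] [  4.  10. -62.]
-62 235 [ -6. -11. -62.] [  4.  10. -54.]
-54 174 [ -7. -11. -54.] [  4.  -8. -46.]
-46 187 [ -8. -11. -46.] [  6.  -7. -38.]
-38 207 [ -9. -11. -38.] [  6.  -5. -30.]
-30 178 [-10. -11. -30.] [  7.  -9. -22.]
-22 155 [-10. -11. -22.] [  7.  -8. -14.]
-14 36 [ -9. -11. -14.] [  7.  -9. -12.]
raised wrist 1311 0.14594604215554813
hung wrist 260 0.12587272735138144
side0 62 0.14639589882984344
top0 89 0.14638325073223485
```

The valve faces read well: hung 125.9 mm, raised 146 mm. But both cameras show the closed fingertips about 20 mm higher than the reported TCP implies: they end 12 mm behind the TCP, where the spec says 8 mm ahead. I'll descend in small steps and go by force, not by the stated tip offset.

>>> apply_moves:
  increments:
    - {"grip": 255,"xyz": [-1,0.2,3],"rotation": [-0.1,-0.2,0]}
    - {"grip": 255,"xyz": [-2,0.2,6],"rotation": [-0.1,-0.2,0]}
    - {"grip": 255,"xyz": [-2,0.2,9],"rotation": [-0.1,-0.2,0]}
    - {"grip": 255,"xyz": [-2,0.2,12],"rotation": [-0.1,-0.2,0]}
    - {"grip": 255,"xyz": [-2,0.2,14],"rotation": [-0.1,-0.2,0]}

```text
time: 3.48
ee_pos: [0.4747, 0.098, 0.1313]
eef_rot: [0.998, 0.065, 0.0, 0.0]
ft_force: [-0.7, -0.3, 0.7]
width: 0.0002
```

>>> apply_moves:
  increments:
    - {"grip": 255,"xyz": [0,0,3],"rotation": [0,0,0]}
    - {"grip": 255,"xyz": [0,0,6],"rotation": [0,0,0]}
    - {"grip": 255,"xyz": [0,0,9],"rotation": [0,0,0]}
    - {"grip": 255,"xyz": [0,0,12],"rotation": [0,0,0]}
    - {"grip": 255,"xyz": [0,0,12],"rotation": [0,0,0]}

```text
time: 4.1
ee_pos: [0.4745, 0.0979, 0.119]
eef_rot: [0.998, 0.065, -0.0, 0.0]
ft_force: [0.1, -0.7, 0.3]
width: 0.0005
```

Run:
```python
from h import *
rel([.4748,.098,.1045])
c=shot('wrist','wrist3'); i=c['img']; cv2.imwrite('pics/w3c.png',cv2.resize(i[110:260,220:420],None,fx=4,fy=4))
P=pts(c); s=r.read_state();q=(P-s['ee_pos'])*1000
m=(c['img'].max(2)<60)&(abs(q[...,0])<12)&(abs(q[...,1])<15)&(q[...,2]>-8)&(q[...,2]<40); print('finger low z',np.percentile(P[m][:,2],[0,2,5]))
```

```text
t 4.1 p [0.4745 0.0979 0.119 ] F [ 0.14 -0.67  0.27] w 0.000480349852673338
xyz mm [ 0.3 -0.  14.5] rot [0. 0. 0.]
finger low z [0.11160274 0.13163842 0.13311252]
```

View pics/w3c.png

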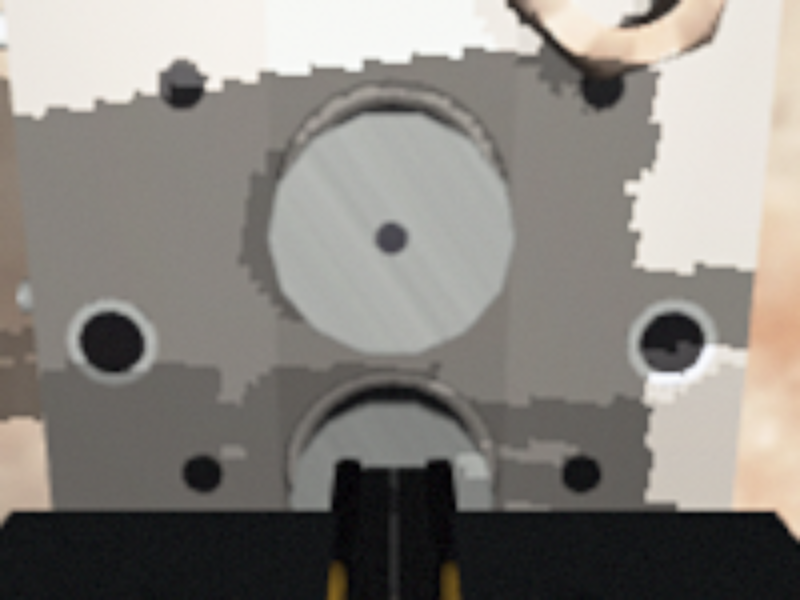

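No contact yet. The image puts the tips about 5 mm above the face and centred on it. Carrying on down slowly.

>>> apply_moves:
  increments:
    - {"grip": 255,"xyz": [0,0,2],"rotation": [0,0,0]}
    - {"grip": 255,"xyz": [0,0,4],"rotation": [0,0,0]}
    - {"grip": 255,"xyz": [0,0,5],"rotation": [0,0,0]}
    - {"grip": 255,"xyz": [0,0,6.5],"rotation": [0,0,0]}
    - {"grip": 255,"xyz": [0,0,8],"rotation": [0,0,0]}

```text
time: 4.78
ee_pos: [0.4747, 0.0979, 0.1114]
eef_rot: [0.998, 0.065, 0.0, 0.0]
ft_force: [-2.5, -0.6, 5.0]
width: 0.0003
```

>>> apply_moves:
  increments:
    - {"grip": 255,"xyz": [0,0,1.2],"rotation": [0,0,0]}
    - {"grip": 255,"xyz": [0,0,2.4],"rotation": [0,0,0]}
    - {"grip": 255,"xyz": [0,0,3.6],"rotation": [0,0,0]}
    - {"grip": 255,"xyz": [0,0,4.5],"rotation": [0,0,0]}
    - {"grip": 255,"xyz": [0,0,4.5],"rotation": [0,0,0]}

```text
time: 5.4
ee_pos: [0.4747, 0.098, 0.1069]
eef_rot: [0.998, 0.065, 0.0, 0.0]
ft_force: [-1.4, -0.6, 3.6]
width: 0.0004
```

>>> apply_moves:
  increments:
    - {"grip": 255,"xyz": [0,0,0.8],"rotation": [0,0,0]}
    - {"grip": 255,"xyz": [0,0,1.6],"rotation": [0,0,0]}
    - {"grip": 255,"xyz": [0,0,2.2],"rotation": [0,0,0]}

```text
time: 5.78
ee_pos: [0.4747, 0.0979, 0.1047]
eef_rot: [0.998, 0.065, 0.0, 0.0]
ft_force: [-2.2, -1.0, 5.8]
width: 0.0006
```

>>> apply_moves:
  increments:
    - {"grip": 255,"xyz": [0,0,0.5],"rotation": [0,0,0]}
    - {"grip": 255,"xyz": [0,0,0.9],"rotation": [0,0,0]}

```text
time: 6.02
ee_pos: [0.4747, 0.098, 0.1041]
eef_rot: [0.998, 0.065, 0.0, 0.0]
ft_force: [-4.6, -2.3, 12.2]
width: 0.0001
```

Run:
```python
from h import *
rel([.4748,.098,.1045])
c=shot('wrist','wrist4'); i=c['img']; cv2.imwrite('pics/w4c.png',cv2.resize(i[110:260,220:420],None,fx=4,fy=4))
P=pts(c)
m=(np.hypot(P[...,0]-.473,P[...,1]-.111)<.005)&(P[...,2]>.108)&(P[...,2]<.135);print('hung',m.sum(),np.median(P[m][:,2]))
m=(np.hypot(P[...,0]-.4691,P[...,1]-.1467)<.013)&(P[...,2]>.125)&(P[...,2]<.16);print('raised',np.median(P[m][:,2]))
m=(abs(P[...,0]-.505)<.01)&(abs(P[...,1]-.11)<.03)&(P[...,2]>.105)&(P[...,2]<.125);print('deck',m.sum(),np.median(P[m][:,2]))
```

```text
t 6.025 p [0.4747 0.098  0.1041] F [-4.65 -2.3  12.2 ] w 0.00010448548938833956
xyz mm [ 0.1  0.  -0.4] rot [ 0. -0.  0.]
hung 334 0.1167934534276555
raised 0.1459282844434714
deck 1781 0.11500599079256281
```

View pics/w4c.png

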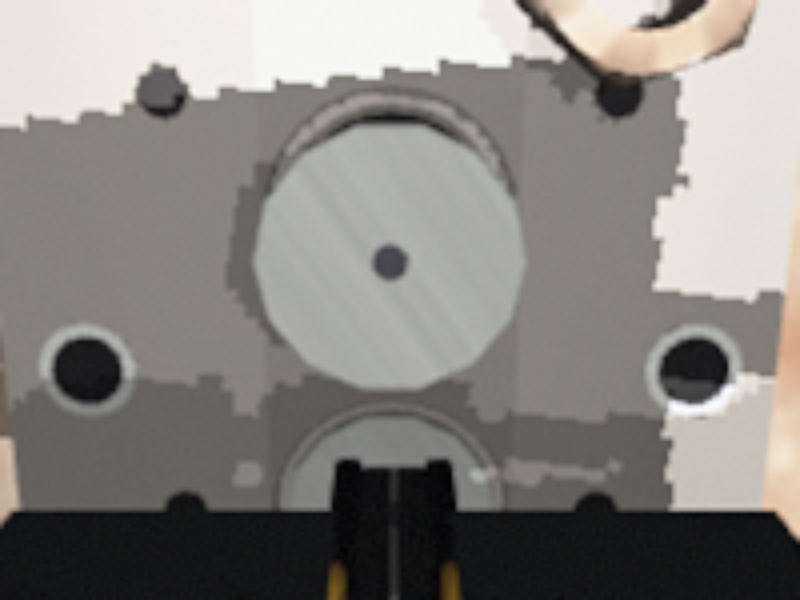

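The face now reads 116.8 mm and the force is up to 12 N, so the valve is at or very near its stop. One more small push to confirm it's rigid, then straight up.

>>> apply_moves:
  increments:
    - {"grip": 255,"xyz": [0,0,0.7],"rotation": [0,0,0]}
    - {"grip": 255,"xyz": [0,0,0.9],"rotation": [0,0,0]}

```text
time: 6.32
ee_pos: [0.4747, 0.0979, 0.104]
eef_rot: [0.998, 0.065, -0.0, -0.0]
ft_force: [-6.9, -2.4, 17.4]
width: 0.0004
```

Commanded 0.9 mm, moved 0.1 mm, and the force rose to 17 N, so the stop is rigid. Withdrawing straight up.

>>> apply_moves:
  increments:
    - {"grip": 255,"xyz": [0,0,-3],"rotation": [0,0,0]}
    - {"grip": 255,"xyz": [0,0,-15],"rotation": [0,0,0]}
    - {"grip": 255,"xyz": [0,0,-40],"rotation": [0,0,0]}
    - {"grip": 255,"xyz": [0,0,-80],"rotation": [0,0,0]}
    - {"grip": 255,"xyz": [0,0,-110],"rotation": [0,0,0]}

```text
time: 6.95
ee_pos: [0.4751, 0.0979, 0.2161]
eef_rot: [0.998, 0.065, 0.001, -0.0]
ft_force: [0.1, -0.5, 0.3]
width: 0.0004
```

>>> apply_moves:
  increments:
    - {"grip": 255,"xyz": [20,-40,-20],"rotation": [0,0,0]}
    - {"grip": 255,"xyz": [20,-80,-20],"rotation": [0,0,0]}
    - {"grip": 255,"xyz": [20,-120,-20],"rotation": [0,0,0]}
    - {"grip": 255,"xyz": [20,-150,-20],"rotation": [0,0,0]}
    - {"grip": 255,"xyz": [20,-150,-20],"rotation": [0,0,0]}

```text
time: 7.58
ee_pos: [0.4747, 0.2518, 0.2363]
eef_rot: [0.998, 0.067, 0.001, -0.0]
ft_force: [0.0, -0.1, -0.3]
width: 0.0002
```

Run:
```python
from h import *
s=r.read_state(); print(s['time'],s['ee_pos'],s['ft_force'])
a=np.radians(7.4); c0=np.array([.4782,.0717]); ey=np.array([-np.sin(a),np.cos(a)])
for n in('side','top','wrist'):
    c=shot(n,n+'5'); P=pts(c)
    for y in(-.074,-.026,.026,.074):
        p=c0+y*ey; m=(np.hypot(P[...,0]-p[0],P[...,1]-p[1])<.011)&(P[...,2]>.1)&(P[...,2]<.16)
        print(n,y,m.sum(),np.median(P[m][:,2]).round(4) if m.sum() else '')
```

```text
7.575 [0.47467037 0.25180611 0.23629117] [ 0.04075136 -0.090365   -0.30731971]
side -0.074 0 
side -0.026 1 0.1012
side 0.026 30 0.1172
side 0.074 82 0.1446
top -0.074 59 0.1168
top -0.026 61 0.1176
top 0.026 60 0.117
top 0.074 73 0.146
wrist -0.074 0 
wrist -0.026 0 
wrist 0.026 7 0.1169
wrist 0.074 0
```

View pics/side5.png

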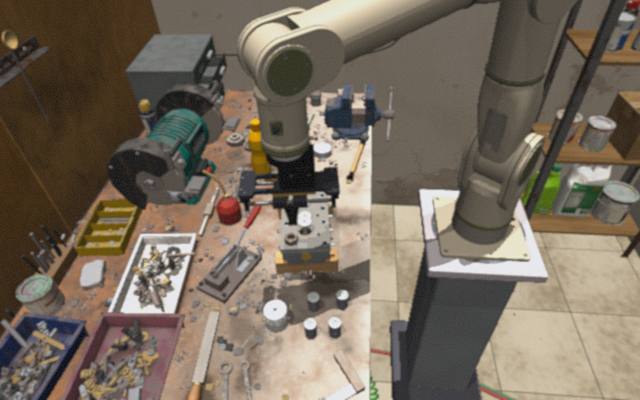

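View pics/top5.png

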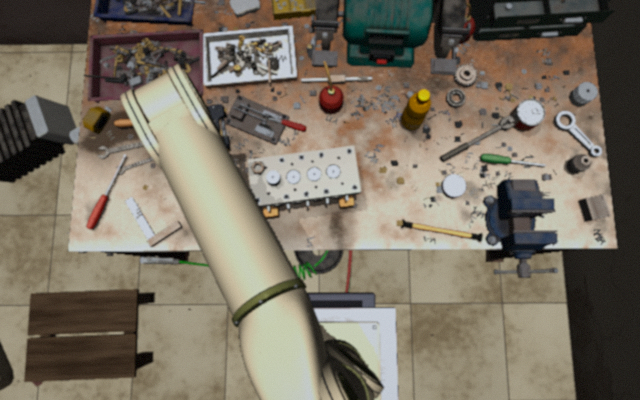

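The top camera now reads the pressed valve at 117.0 mm, level with the two seated ones (116.8 and 117.6 mm). The raised valve is still at 146 mm, and the nut (258, 168) and the springs, piston and tin haven't moved. The arm is clear, so I'm handing the job in.

```bash
python3 -c "
from bench import r
print(r.close_job())"
```

```text
the job is handed in; nothing more can be done
None
```

The hung valve, at y = +26 mm, is fully home on its seat. I pressed it straight down with the closed fingertips, withdrew upward, and handed the job in at about 7.6 s.

- **Seated:** the face went from about 126 mm to 117.0 mm (top camera), level with the two seated valves at 116.8 and 117.6 mm. The last 0.9 mm commanded moved the tool only 0.1 mm while the force rose to 17 N, so it is on its rigid stop.
- **Left alone:** the raised valve still reads 146 mm. The nut, springs, piston, tin and stick look unmoved in the final pictures. I did not measure those loose parts again, and in the final side view the arm hid the two seated valves.
- **Disagreement:** the closed fingertips were about 20 mm further back than the stated tip position, in both the side and wrist cameras. Contact came about 20 mm lower than the stated tip would have touched, so I went by camera depth and force instead of the stated tip.
- **Sideways force:** about 7 N at the final press; it dropped to zero after withdrawal.

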